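Load the lamp's battery cell against its spring contact

TASK

Take the battery cell from the charging stand and fit it into the holder of the microscope's lamp: flat end first under the hood, pressing the spring plunger back, then tip the button end down behind the contact plate so that the cell lies level on both rails, held by the spring. Do not force it (feel for the spring, do not ram it to its stop), leave the eraser, loupe and tape roll where they are, and let go at the end.

Things in the scene. Friction and masses are not known exactly. Their poses are not given: they have to be found in the camera images.
- cell_center (a point): Centre of the loose battery cell: plain grey hard cylinder, 32 mm diameter, 70 mm long over all, 0.14 kg. Its x axis runs along the cylinder to the button end, where a steel button (9 mm diameter) stands out 2 mm; the other end is a flat disc. At first it lies level on the charging stand, axis 46 mm above the table, sides free for fingers.
- cell_button (a point): Tip of the cell's button, 35 mm from the cell's centre on its axis (+x).
- cell_flat (a point): Centre of the cell's flat end, 35 mm from the cell's centre on its axis (-x).
- charger: Fixed charging stand: white base 100 x 50 x 12 mm, two rails 22 mm wide over all, tops 32 mm above the table, a thin post 42 mm high at each end (inner faces x = +-45 mm). Origin: centre of the underside, x along the rails. The cell lies on it along x, button to +x, up to 6 mm off the middle lengthwise.
- holder: Fixed battery holder: aluminium base plate, x from -84 to +74 mm, 56 mm wide, 8 mm thick. Origin: underside, at the middle of the bay; x along the bay from the spring end to the contact plate, z up. On it a narrow grey plastic sled carries rails, spring and plate; it is clamped up to 14 mm either way along x from its middle, and this offset is NOT measured: feel for it.
- bay_mid (a point): Where the centre of the cell lies when home if the sled is at its middle (else add its offset): 46 mm above the table, axis along the holder's x, button to +x. Two rails (22 mm wide over all, tops at z = 32 mm, x from -30 to 33 mm) carry the cell; below them the sled is narrower, so fingers pass on both sides, down to the base plate (z = 8 mm).
- spring_mid (a point): Tip of the free spring plunger if the sled is at its middle: 31.5 mm to -x of bay_mid, on the axis; a steel dome of 7 mm radius, pressed towards -x. Over it a hood 24 mm wide, underside z = 76, top z = 79 mm, x from -66 to -31 mm, on a block (x from -66 to -52 mm). The gap from hood to plate is too short for a level cell: the flat end goes in first, button end raised 20 to 27 degrees.
- plate_mid (a point): Top of the contact plate's inner face if the sled is at its middle: x = +35 mm, z = 49 mm; plate 4 mm thick, 26 mm wide. Home: button on this plate, flat end under the hood, plunger pressed 3.5 mm. While tipping, the flat end must be 1 to 3 mm deeper (to -x) than when home. Behind the plate stands a block 44 mm wide, 32 mm high, x from 58 to 72 mm.
- plunger (a joint): Travel of the spring plunger in m: 0 free, grows as pressed, stop at 0.007. Force about 3 N at the start of travel, 7 N at 3.5 mm (cell home), 10.5 N just before the stop; beyond this it is hard. The holder bears at most 18 N from the cell while it is still tilted, 30 N summed over all contacts when level (16 N of this from the spring and plate alone).
- eraser: Bystander: eraser 22 x 48 x 12 mm lying between stand and holder, origin at its underside.
- loupe: Bystander: black loupe, 36 mm diameter, 27 mm high, origin at its underside.
- tape_roll: Bystander: tape roll, 56 mm diameter, 18 mm high, origin at its underside.
Things that resemble listed ones, but are neither listed nor needed, are in the scene too. What is shaped like the part that bears cell_center but blue is not meant.

How it is judged:
By the outcome, as a careful person would: the job done as asked, in the order asked, and still so for the second after the job is handed in, with the robot touching nothing.
It also fails if it takes over 43 s, if anything falls off the work surface, if the arm or the gripper's body presses on something with over 40 N, if the wrist force passes 120 N, or if a joint passes its speed limit or range.

ROBOT

A 6-joint arm with a two-finger parallel gripper is mounted at the origin on a cart in front of the work surface, level with it; the furniture and walls round the work are solid. World frame = base frame: x ahead of the robot, y to its left, z up, the work surface at z = 0. Lengths are in m, angles in rad, forces in N, time in s.
With the tool pointing down it reaches from about 0.3 to 0.875 m from the base axis. Payload 6.4 kg.
Tool frame: the origin (TCP) lies between the finger pads; the fingertips stand 17 mm ahead of it and the grasp point (between the pads) lies 2 mm behind it; z points along the fingers, y is the line along which they close (so a half turn about z gives the same grasp; the last joint's range is limited). The gripper opens to 85 mm and grips with 20 to 120 N. Pads are 22 mm wide; open, the fingers measure 114 mm over their backs; the gripper's body (76 mm by 85 mm) begins 54 mm behind the grasp point. The pads swing forward as they close: fully open they stand 13 mm farther back than shut.
Start: joints at [-1.312, 0.181, 1.607, -0, 1.354, -0.206], TCP at [0.258, -0.514, 0.248] pointing down, gripper open.
Joint ranges: [-2.99, 2.99], [-0.89, 2.07], [0.3, 2.58], [-1.14, 4.28], [0, 2.63], [-3.12, 3.12]. Speed limits (rad/s): [2.57, 2.57, 3.01, 3.14, 3.14, 3.14].

INTERFACE

Orientations are given as a unit quaternion [w, x, y, z].
In Python, from station import robot gives the robot as it stands.
- The arm moves only by the tool send_rows, never from a script. Its argument "moves" is a list of rows, each an object of numbers: "tx", "ty", "tz": the shift along the world's x, y, z in cm; "rx", "ry", "rz": the turn, a rotation vector about the world's x, y, z in degrees; "fingers": the gripper's target within -1 to 1 (fully open at 1, half-way at 0, shut at -1). A call has 1 to 5 rows; each row shifts and turns the commanded pose from where the row before left it; what a row does not reach is not made up. A row lasts 1/8 s, in which the tool goes at most 62.5 mm and 10.7 degrees, less where a joint would pass 70% of its speed; a pose out of reach is approached as far as the arm can. A call with a gripper value outside its range is refused whole. The fingers move at their own pace and stop on an object; "squeeze" is the grip in N (left out, the last holds). Time passes only in rows, so rows that do not move let the fingers close. It gives the time, the measured TCP pose, the force, the opening and the grip force at its end, in the units of the state.
- robot.state(): the state, without advancing time (a new reading comes with each control period).
- robot.get_image(name): name is "scene" or "top" or "wrist"; returns (picture, depth): 384x512x3 uint8, red, green, blue; 384x512 float32, m along the optical axis (not along the pixel's ray), 0 where there is no reading.
- robot.get_calibration(name): a dict with "fx", "fy", "cx", "cy" (pixels), "world_from_camera" (4x4, takes a point from camera to world coordinates). Camera axes: x right, y down, z forward; pixel columns grow to the right and rows downward; lengths in m; the calibration is good to about 2 mm. A picture is of the moment at which its call begins: read the wrist's pose just before it. get_calibration takes no time and is no camera call; for the wrist camera it gives the pose at the moment of the call.
- robot.job_done(): hands the job in; it is judged then, once.
Trained networks look in the newest picture that a camera, given by its name, has taken for a name from the list of things; names that differ only in an ending like _2 or _b are one class to them, and where a whole thing is asked for, a point or a joint stands for the part that bears it (a point fixed in the world has none). Each returns a list of dicts, best first, with "confidence" (0 to 1); they miss things now and then, are a little off and sometimes report something else, mostly with a low value. They report only what shows in the picture. A call takes as long as a camera call. They do not tell look-alikes from the thing itself.
- robot.recognise(camera, label): "centre" ([column, row] in pixels, amid what is visible of it).
- robot.trace(camera, label): "region" (384x512 bool, what is visible of it) and "centre" ([column, row] in pixels, amid what is visible of it).
The state is a dict: "clock": time; "q": joint angles; "joint_velocities": joint speeds; "effort": joint torques, N m; "ee_pos": TCP position; "ee_rot": TCP orientation; "contact_force": force on the tool from outside, world axes, zero at the start; "moment": the same for the moment, N m; "gripper_width": finger opening in m; "grip_force": force on a finger pad.
Only numpy, scipy, OpenCV 4.12 (cv2) and the standard library are available. Lean on these libraries where they do the work, as an engineer would, in place of code of your own. Each camera call takes 0.05 s, during which the arm holds its last target. There are 200 camera calls.

## Working session

There is one attempt and no reset: what is moved stays moved. The work goes in short steps, Python scripts to look and compute and a tool call to move; the robot and the scene stay as the last step left them, time stands still between calls to the robot, and variables do not carry over. Pictures are saved under pics/ and viewed, at most 10 in all, crops included, and the job is handed in when it is done.

Besides the shell and the picture viewer there is one more tool, called after "Emit:" as name(argument=value, ...) on one line, values as JSON. send_rows: Moves the arm, as the interface text tells. Its arguments: {"type":"object","properties":{"moves":{"type":"array","items":{"type":"object","properties":{"tx":{"type":"number"},"ty":{"type":"number"},"tz":{"type":"number"},"rx":{"type":"number"},"ry":{"type":"number"},"rz":{"type":"number"},"fingers":{"type":"number"}}}},"squeeze":{"type":"number"}},"required":["moves"]}

```bash
ls; mkdir -p pics; python3 - <<'E'
from station import robot
import cv2,numpy as np
for c in ["scene","top"]:
    im,d=robot.get_image(c); cv2.imwrite(f"pics/{c}0.png",im[:,:,::-1]); np.save(f"{c}0.npy",d)
    for l in ["cell_center","charger","holder","eraser","loupe","tape_roll"]:
        K=robot.get_calibration(c)
        for r in robot.recognise(c,l)[:3]:
            u,v=r["centre"]; z=d[int(v),int(u)]
            p=K["world_from_camera"]@[(u-K["cx"])*z/K["fx"],(v-K["cy"])*z/K["fy"],z,1]
            print(c,l,round(r["confidence"],2),np.round([u,v]),np.round(p[:3],3))
print(robot.state())
E
```

```text
pics
scene cell_center 0.84 [245. 202.] [0.554 0.25  0.053]
scene cell_center 0.8 [139. 269.] [0.635 0.57  0.029]
scene charger 0.56 [247. 214.] [0.545 0.256 0.021]
scene charger 0.52 [246. 202.] [0.55  0.253 0.056]
scene charger 0.39 [228. 260.] [0.497 0.434 0.013]
scene holder 0.97 [225. 252.] [0.504 0.432 0.03 ]
scene eraser 0.64 [235. 232.] [0.538 0.329 0.012]
scene loupe 0.48 [203. 223.] [0.623 0.344 0.02 ]
scene tape_roll 0.43 [326. 166.] [ 0.47  -0.15   0.005]
top cell_center 0.64 [117. 157.] [0.641 0.561 0.03 ]
top cell_center 0.55 [238. 196.] [0.544 0.242 0.062]
top charger 0.55 [247. 195.] [0.546 0.222 0.053]
top holder 0.75 [173. 208.] [0.514 0.413 0.004]
top eraser 0.67 [210. 204.] [0.527 0.316 0.011]
top loupe 0.52 [210. 163.] [0.632 0.32  0.027]
top tape_roll 0.6 [381. 228.] [ 0.476 -0.135 -0.   ]
{'clock': 0.7, 'q': array([-1.31228898e+00,  1.80786162e-01,  1.60697927e+00, -2.61678946e-06,
        1.35377965e+00, -2.06357335e-01]), 'joint_velocities': array([-0.00057771, -0.00070525,  0.00011394, -0.00084112, -0.00128649,
        0.00058979]), 'effort': array([ 6.56168068e-04, -4.44712150e+01, -3.51616967e+01, -6.90957631e-05,
        5.33440580e-04,  3.60554424e-06]), 'ee_pos': array([ 0.25776712, -0.51402013,  0.24830628]), 'ee_rot': array([ 2.38119499e-05,  9.73108931e-01,  2.30345409e-01, -6.57108911e-07]), 'contact_force': array([0.30927345, 0.68513958, 0.01270792]), 'moment': array([ 0.03920209, -0.02548557,  0.04370726]), 'grip_force': 0.0, 'gripper_width': 0.08571676775805888}
```

```bash
python3 -c "
import cv2,numpy as np
a=cv2.imread('pics/scene0.png')[120:320,100:370];b=cv2.imread('pics/top0.png')[120:270,80:300]
a=cv2.resize(a,(540,400));b=cv2.resize(b,(800,545))
cv2.imwrite('pics/a.png',cv2.resize(a,None,fx=1.45,fy=1.45));cv2.imwrite('pics/b.png',b)"
```

```text
(no output)
```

View pics/a.png

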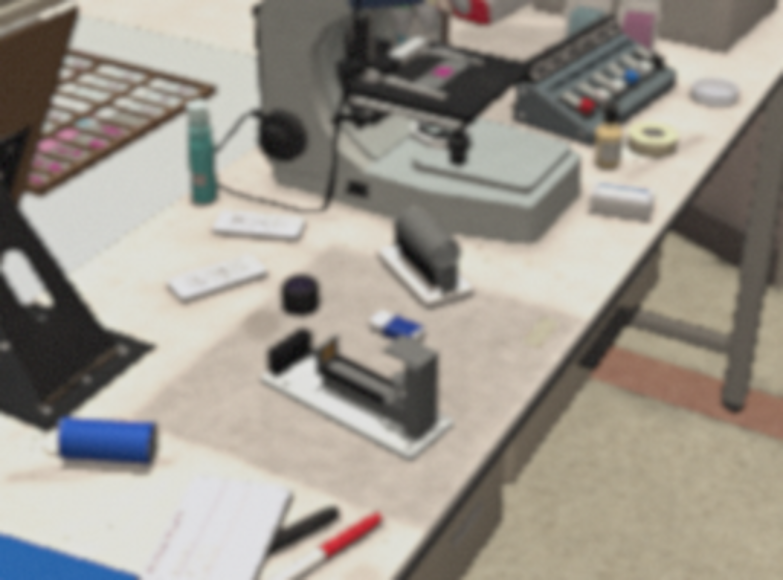

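View pics/b.png

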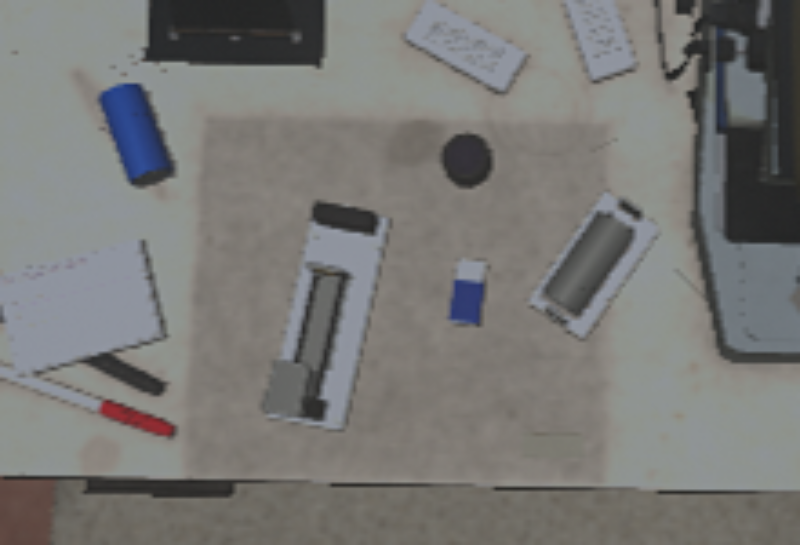

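```bash
cat > h.py <<'E'
from station import robot
import cv2,numpy as np
from scipy.spatial.transform import Rotation as R
def cloud(d,K):
    v,u=np.mgrid[:d.shape[0],:d.shape[1]]
    p=np.stack([(u-K["cx"])*d/K["fx"],(v-K["cy"])*d/K["fy"],d],-1)
    T=K["world_from_camera"]; return p@T[:3,:3].T+T[:3,3]
E
python3 - <<'E'
from h import *
for c in ["scene","top"]:
    d=np.load(c+"0.npy");P=cloud(d,robot.get_calibration(c));np.save(c+"P.npy",P)
    m=(d>0); Q=P[m]
    print(c,"cam at",robot.get_calibration(c)["world_from_camera"][:3,3].round(2))
    H=np.zeros((12,16))
    for i in range(12):
        for j in range(16):
            x0=0+.08*i;y0=-.6+.08*j
            s=(Q[:,0]>=x0)&(Q[:,0]<x0+.08)&(Q[:,1]>=y0)&(Q[:,1]<y0+.08)
            H[i,j]=np.percentile(Q[s,2],98) if s.sum()>3 else -9
    print("cols y from -.6 step .08; rows x from 0"); print((H*100).round().astype(int))
P=np.load("topP.npy")
def fit(lo,hi,box,tag):
    m=(P[...,2]>lo)&(P[...,2]<hi)&(P[...,0]>box[0])&(P[...,0]<box[1])&(P[...,1]>box[2])&(P[...,1]<box[3])
    q=P[m][:,:2].astype(np.float32); r=cv2.minAreaRect(q); print(tag,len(q),P[m].mean(0).round(3),r, cv2.boxPoints(r).round(3).tolist())
fit(.04,.08,(.45,.65,.18,.3),"cell")
fit(.005,.08,(.45,.65,.18,.3),"charger")
fit(.005,.09,(.4,.62,.34,.5),"holder")
fit(.07,.09,(.4,.62,.34,.5),"hood")
fit(.042,.06,(.4,.62,.34,.5),"plate")
fit(.026,.0365,(.4,.62,.34,.5),"rails/block")
E
```

```text
scene cam at [0.09 1.1  0.64]
cols y from -.6 step .08; rows x from 0
[[-900 -900 -900 -900 -900 -900   39   39   37    0 -900 -900 -900 -900
  -900 -900]
 [ -71  -62  -62  -71  -71    0    0   37   37    0 -900 -900 -900 -900
  -900 -900]
 [ -24   49  -26  -71  -71  -62  -62  -62   54   42 -900 -900 -900 -900
  -900 -900]
 [ -71  -62  -63  -71  -71  -71  -71   52   54   39 -900 -900 -900 -900
  -900 -900]
 [   0    0    0    0    0    0    0    0    0    0    0    0    0    0
     0    0]
 [  13   13   11    2    2    2    2   42   43   43    0    0    8    8
     1    1]
 [  15   15   14    5    5    4    7   13   41   40    6    1    5    1
     1    2]
 [  15   15   13    9    8    8    6   30   37   37    6    3    3    0
     3    0]
 [  15   15   13    9  -71    0    0   31   36   34    1    2    0    0
     3    0]
 [  16   14    5    2    8   11 -900   31   31   30    1    1   28   29
    29    0]
 [  15    5    5    3 -900    6 -900   35   35   34   11    0   20   20
    20    0]
 [-900 -900 -900 -900 -900 -900    0   36   38   36    0    0    1    4
    10   10]]
top cam a
[... 2215 characters left out ...]
.4819999933242798, 0.4399999976158142], [0.4480000138282776, 0.44699999690055847]]
plate 31 [0.512 0.418 0.049] ((0.49834343791007996, 0.41344770789146423), (0.1051994115114212, 0.022493723779916763), 3.2359530925750732) [[0.4449999928474426, 0.421999990940094], [0.44600000977516174, 0.39899998903274536], [0.5509999990463257, 0.4050000011920929], [0.550000011920929, 0.42800000309944153]]
rails/block 274 [0.535 0.418 0.03 ] ((0.5252252817153931, 0.4244559705257416), (0.04390234500169754, 0.14212526381015778), 77.44353485107422) [[0.45100000500679016, 0.4180000126361847], [0.5899999737739563, 0.3880000114440918], [0.5989999771118164, 0.4300000071525574], [0.460999995470047, 0.460999995470047]]
```

```bash
python3 - <<'E'
from h import *
a=cv2.imread('pics/scene0.png');b=cv2.imread('pics/top0.png')
cv2.imwrite('pics/ab.png',cv2.resize(np.hstack([a[:,:],b]),(800,300)))
P=np.vstack([np.load(c+"P.npy")[np.load(c+"0.npy")>0] for c in("scene","top")])
# obstacles in low-radius corridor
s=(P[:,2]>.1)&(P[:,1]>-.3)&(P[:,1]<.35)&(P[:,0]<.95)&(P[:,0]>.1)
Q=P[s]
for y0 in np.arange(-.12,.24,.04):
  for z0 in (.1,.2,.3,.4,.5):
    q=Q[(abs(Q[:,1]-y0-.02)<.02)&(Q[:,2]>z0)&(Q[:,2]<z0+.1)]
    if len(q)>3: print("y%.2f z%.1f"%(y0,z0),len(q),"x",np.percentile(q[:,0],[1,50,99]).round(2))
E
```

```text
y-0.04 z0.1 27 x [0.57 0.73 0.73]
y-0.04 z0.2 137 x [0.61 0.73 0.78]
y-0.04 z0.3 4 x [0.29 0.3  0.3 ]
y-0.04 z0.4 218 x [0.3 0.3 0.3]
y-0.04 z0.5 928 x [0.3 0.3 0.3]
y0.00 z0.1 300 x [0.56 0.64 0.73]
y0.00 z0.2 200 x [0.29 0.73 0.87]
y0.00 z0.3 1917 x [0.11 0.68 0.9 ]
y0.00 z0.4 1429 x [0.29 0.3  0.53]
y0.00 z0.5 1287 x [0.29 0.29 0.3 ]
y0.04 z0.1 413 x [0.56 0.66 0.73]
y0.04 z0.2 306 x [0.1  0.28 0.86]
y0.04 z0.3 5654 x [0.11 0.65 0.92]
y0.04 z0.4 2402 x [0.18 0.45 0.54]
y0.04 z0.5 1182 x [0.18 0.28 0.29]
y0.08 z0.1 669 x [0.56 0.63 0.73]
y0.08 z0.2 1141 x [0.1  0.21 0.68]
y0.08 z0.3 7793 x [0.11 0.58 0.9 ]
y0.08 z0.4 4845 x [0.18 0.26 0.53]
y0.08 z0.5 995 x [0.19 0.24 0.27]
y0.12 z0.1 1903 x [0.56 0.72 0.81]
y0.12 z0.2 3614 x [0.23 0.7  0.94]
y0.12 z0.3 5469 x [0.21 0.59 0.94]
y0.12 z0.4 898 x [0.21 0.46 0.52]
y0.16 z0.1 168 x [0.66 0.69 0.78]
y0.16 z0.2 361 x [0.61 0.66 0.77]
y0.20 z0.1 91 x [0.82 0.83 0.84]
```

View pics/ab.png

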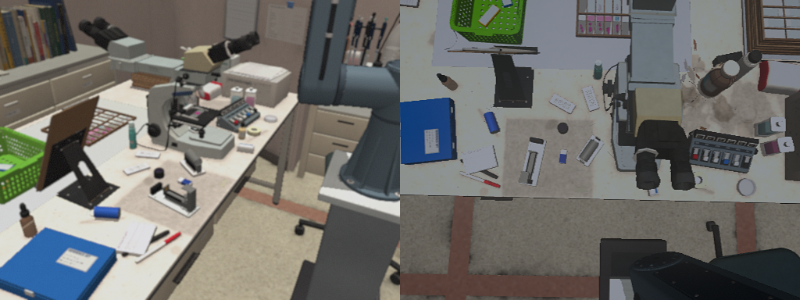

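Emit:
send_rows(moves=[{"tx": 1.8, "ty": 2.3, "tz": 5, "rz": 8, "fingers": 1}, {"tx": 1.8, "ty": 2.3, "tz": 5, "rz": 8}, {"tx": 1.8, "ty": 2.3, "tz": 5, "rz": 8}, {"tx": 1.8, "ty": 2.3, "tz": 5, "rz": 8}, {"tx": 1.8, "ty": 2.3, "tz": 5, "rz": 8}])

```text
invalid input
```

Emit:
send_rows(moves=[{"tx": 2, "ty": 5, "tz": 3, "rz": 8}, {"tx": 2, "ty": 5, "tz": 3, "rz": 8}, {"tx": 2, "ty": 5, "tz": 2, "rz": 8}, {"tx": 2, "ty": 5.5, "tz": 0, "rz": 8}, {"tx": 2, "ty": 5.5, "tz": 0, "rz": 8}])

```text
invalid input
```

Emit:
send_rows(moves=[{"tx": 1.8, "ty": 2.3, "tz": 5, "rx": 0, "ry": 0, "rz": 8, "fingers": 1}, {"tx": 1.8, "ty": 2.3, "tz": 5, "rx": 0, "ry": 0, "rz": 8, "fingers": 1}, {"tx": 1.8, "ty": 2.3, "tz": 5, "rx": 0, "ry": 0, "rz": 8, "fingers": 1}, {"tx": 1.8, "ty": 2.3, "tz": 5, "rx": 0, "ry": 0, "rz": 8, "fingers": 1}, {"tx": 1.8, "ty": 2.3, "tz": 5, "rx": 0, "ry": 0, "rz": 8, "fingers": 1}])

```text
clock: 1.32
ee_pos: [0.3481, -0.398, 0.5001]
ee_rot: [0.0, 0.834, 0.551, -0.0]
contact_force: [0.6, -0.8, -1.1]
gripper_width: 0.0849
grip_force: 0.0
```

Emit:
send_rows(moves=[{"tx": 2, "ty": 5, "tz": 3, "rx": 0, "ry": 0, "rz": 8, "fingers": 1}, {"tx": 2, "ty": 5, "tz": 3, "rx": 0, "ry": 0, "rz": 8, "fingers": 1}, {"tx": 2, "ty": 5, "tz": 2, "rx": 0, "ry": 0, "rz": 8, "fingers": 1}, {"tx": 2, "ty": 5.5, "tz": 0, "rx": 0, "ry": 0, "rz": 8, "fingers": 1}, {"tx": 2, "ty": 5.5, "tz": 0, "rx": 0, "ry": 0, "rz": 8, "fingers": 1}])

```text
clock: 1.95
ee_pos: [0.4481, -0.1373, 0.5788]
ee_rot: [0.001, 0.596, 0.803, 0.0]
contact_force: [0.6, -0.5, 0.5]
gripper_width: 0.0853
grip_force: 0.0
```

Emit:
send_rows(moves=[{"tx": 0.5, "ty": 6, "tz": 0, "rx": 0, "ry": 0, "rz": 8, "fingers": 1}, {"tx": 0, "ty": 6, "tz": 0, "rx": 0, "ry": 0, "rz": 8, "fingers": 1}, {"tx": 0, "ty": 6, "tz": 0, "rx": 0, "ry": 0, "rz": 8, "fingers": 1}, {"tx": 0, "ty": 6, "tz": 0, "rx": 0, "ry": 0, "rz": 8, "fingers": 1}, {"tx": 0, "ty": 6, "tz": -1, "rx": 0, "ry": 0, "rz": 8, "fingers": 1}])

```text
clock: 2.58
ee_pos: [0.4524, 0.1629, 0.5692]
ee_rot: [0.001, 0.285, 0.959, 0.0]
contact_force: [0.9, -0.1, -0.1]
gripper_width: 0.0856
grip_force: 0.0
```

Emit:
send_rows(moves=[{"tx": 1, "ty": 5.5, "tz": -1, "rx": 0, "ry": 0, "rz": 0, "fingers": 1}, {"tx": 1, "ty": 5.5, "tz": -2, "rx": 0, "ry": 0, "rz": 0, "fingers": 1}, {"tx": 1, "ty": 3, "tz": -5, "rx": 0, "ry": 0, "rz": 0, "fingers": 1}, {"tx": 1, "ty": 1, "tz": -6, "rx": 0, "ry": 0, "rz": 0, "fingers": 1}, {"tx": 1, "ty": 0, "tz": -6, "rx": 0, "ry": 0, "rz": 0, "fingers": 1}])

```text
clock: 3.2
ee_pos: [0.5026, 0.3121, 0.3664]
ee_rot: [0.0, 0.286, 0.958, 0.0]
contact_force: [0.6, -0.5, 0.2]
gripper_width: 0.0852
grip_force: 0.0
```

```bash
python3 - <<'E'
from h import *
s=robot.state();print(s["ee_pos"],s["q"])
im,d=robot.get_image("wrist");K=robot.get_calibration("wrist");print(K)
P=cloud(d,K);np.save("w1.npy",P);cv2.imwrite("pics/w1.png",im[:,:,::-1])
for l in ["cell_center","charger","holder"]:
  for r in robot.recognise("wrist",l)[:2]:
    u,v=map(int,r["centre"]);print(l,r,P[v,u].round(4))
E
```

```text
[0.50257313 0.31210891 0.36637718] [ 3.55218134e-01  1.46621845e-01  1.41081879e+00  1.05299472e-04
  1.58371489e+00 -6.35049602e-01]
{'fx': 273.0987859753193, 'fy': 273.0987859753193, 'cx': 254.42660190087335, 'cy': 188.9460257031033, 'world_from_camera': array([[ 0.55016885,  0.79423157,  0.2578962 ,  0.431617  ],
       [ 0.83496917, -0.51883351, -0.18340742,  0.3565209 ],
       [-0.01186277,  0.31624042, -0.94860491,  0.48151862],
       [ 0.        ,  0.        ,  0.        ,  1.        ]])}
cell_center {'centre': [234.6, 198.9], 'confidence': 0.9} [0.5438 0.2351 0.0491]
cell_center {'centre': [422.9, 135.4], 'confidence': 0.79} [0.6316 0.5533 0.0171]
charger {'centre': [243.9, 180.8], 'confidence': 0.56} [0.528  0.2636 0.0391]
holder {'centre': [310.8, 114.4], 'confidence': 0.79} [0.4992 0.4139 0.0195]
```

View pics/w1.png

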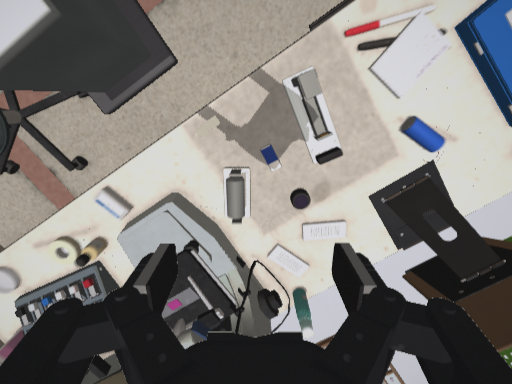

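```bash
python3 - <<'E'
from h import *
P=np.load("w1.npy");im=cv2.imread("pics/w1.png")
def m(lo,hi,b):
    return (P[...,2]>lo)&(P[...,2]<hi)&(P[...,0]>b[0])&(P[...,0]<b[1])&(P[...,1]>b[2])&(P[...,1]<b[3])
def fit(lo,hi,b,t):
    q=P[m(lo,hi,b)];r=cv2.minAreaRect(q[:,:2].astype(np.float32)*1000)
    print(t,len(q),np.array(r[0]).round(1),np.array(r[1]).round(1),round(r[2],1),"mean",(q.mean(0)*1000).round(1),"zmax",(np.percentile(q[:,2],[5,50,95])*1e3).round(1))
B=(.47,.62,.17,.31)
for lo,hi,t in((.052,.08,"cell top"),(.036,.05,"mid"),(.006,.02,"base")):fit(lo,hi,B,t)
H=(.40,.62,.35,.5)
for lo,hi,t in((.07,.09,"hood"),(.042,.06,"plate"),(.025,.037,"rail,block"),(.005,.012,"base")):fit(lo,hi,H,t)
for hb in((.54,.62,.35,.5),):
    for lo,hi,t in((.04,.06,"plateonly"),(.024,.037,"block")):fit(lo,hi,hb,t)
a=cv2.resize(im[155:235,205:265],None,fx=7,fy=7,interpolation=cv2.INTER_CUBIC)[:560,:420]
b=cv2.resize(im[60:170,275:350],None,fx=5,fy=5,interpolation=cv2.INTER_CUBIC)[:560,:375]
o=np.zeros((560,795,3),np.uint8);o[:a.shape[0],:420]=a;o[:b.shape[0],420:]=b
cv2.imwrite("pics/w1c.png",o)
E
```

```text
<stdin>:7: RuntimeWarning: Mean of empty slice.
  ret = um.true_divide(
Traceback (most recent call last):
IndexError: index -1 is out of bounds for axis 0 with size 0
```

```bash
cat >> h.py <<'E'
def m(P,lo,hi,b):
    return (P[...,2]>lo)&(P[...,2]<hi)&(P[...,0]>b[0])&(P[...,0]<b[1])&(P[...,1]>b[2])&(P[...,1]<b[3])
def fit(P,lo,hi,b,t):
    q=P[m(P,lo,hi,b)]
    if len(q)<4: print(t,"none");return
    r=cv2.minAreaRect(q[:,:2].astype(np.float32)*1000)
    print(t,len(q),np.array(r[0]).round(1),np.array(r[1]).round(1),round(r[2],1),"mean",(q.mean(0)*1000).round(1),"z",(np.percentile(q[:,2],[5,50,95])*1e3).round(1))
E
python3 - <<'E'
from h import *
d=robot.get_image("wrist");K=robot.get_calibration("wrist");P=cloud(d[1],K);im=d[0][:,:,::-1].copy();np.save("w1.npy",P)
s=robot.state();print(s["ee_pos"],K["world_from_camera"].round(3)[:3])
T=P[m(P,-.03,.004,(.42,.65,.15,.5))];A=np.c_[T[:,:2],np.ones(len(T))];c=np.linalg.lstsq(A,T[:,2],rcond=None)[0];print("table plane",c,np.median(T[:,2]))
np.save("tp.npy",c);P[...,2]-=P[...,:2]@c[:2]+c[2]
B=(.47,.62,.17,.31)
for lo,hi,t in((.052,.08,"cell top"),(.036,.05,"mid"),(.006,.02,"base")):fit(P,lo,hi,B,t)
H=(.40,.62,.35,.5)
for lo,hi,t in((.07,.09,"hood"),(.042,.06,"plate"),(.025,.037,"rail,block"),(.005,.012,"base")):fit(P,lo,hi,H,t)
hb=(.54,.62,.35,.5)
for lo,hi,t in((.04,.06,"plateonly"),(.024,.037,"block")):fit(P,lo,hi,hb,t)
a=cv2.resize(im[155:235,205:265],None,fx=7,fy=7,interpolation=cv2.INTER_CUBIC)
b=cv2.resize(im[60:170,275:350],None,fx=5,fy=5,interpolation=cv2.INTER_CUBIC)
o=np.zeros((560,795,3),np.uint8);o[:a.shape[0],:420]=a;o[:b.shape[0],420:]=b
cv2.imwrite("pics/w1c.png",o)
E
```

```text
[0.50345539 0.31118632 0.37121156] [[ 0.551  0.789  0.273  0.433]
 [ 0.835 -0.522 -0.178  0.357]
 [ 0.002  0.326 -0.945  0.496]]
table plane [ 0.00317734  0.0016999  -0.00105464] 0.0011814067351769708
cell top 640 [555.7 238.5] [29.8 68.4] 57.3 mean [554.5 239.7  58.9] z [53.3 59.8 62.4]
mid 109 [561.2 235.2] [31.1 96.4] 59.1 mean [551.6 242.9  43.1] z [37.5 42.  49.5]
base 535 [560.1 235.6] [50.  97.9] 57.0 mean [552.7 245.1  11.7] z [ 9.6 11.7 13.5]
hood 478 [463.9 433.7] [28.1 34.7] 81.9 mean [462.8 433.2  78.8] z [76.7 78.9 80.4]
plate 75 [499.3 415.6] [106.9  24.4] 4.8 mean [524.2 420.1  48.9] z [42.8 48.7 58.7]
rail,block 811 [523.6 427.6] [ 43.7 149.6] 77.4 mean [533.1 422.   29.3] z [25.6 28.5 33.1]
base 1612 [519.4 424.7] [ 56.  157.6] 80.8 mean [520.1 419.2   7.9] z [6.2 7.9 9.5]
plateonly 59 [547.9 419.5] [25.6  4.6] 79.2 mean [547.4 419.6  47.5] z [42.6 48.4 50.1]
block 295 [568.7 413.7] [43.8 57. ] 89.1 mean [576.7 415.1  30.6] z [25.4 31.3 33.4]
```

View pics/w1c.png

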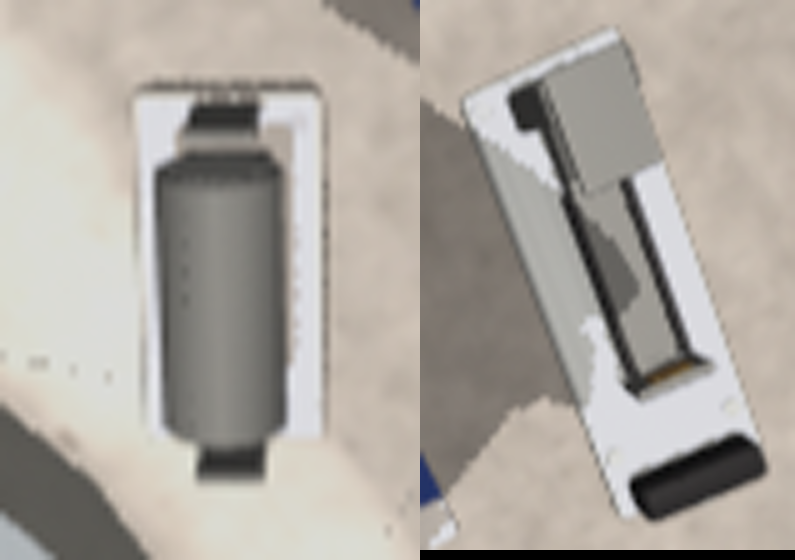

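Emit:
send_rows(moves=[{"tx": -0.8, "ty": -0.4, "tz": -6, "rx": 0, "ry": 0, "rz": 0.4, "fingers": 1}, {"tx": -0.8, "ty": -0.4, "tz": -6, "rx": 0, "ry": 0, "rz": 0, "fingers": 1}, {"tx": -0.8, "ty": -0.5, "tz": -6, "rx": 0, "ry": 0, "rz": 0, "fingers": 1}, {"tx": -0.7, "ty": -0.5, "tz": -5, "rx": 0, "ry": 0, "rz": 0, "fingers": 1}, {"tx": 0, "ty": 0, "tz": 0, "rx": 0, "ry": 0, "rz": 0, "fingers": 1}])

```text
clock: 4.08
ee_pos: [0.471, 0.2926, 0.138]
ee_rot: [-0.001, 0.284, 0.959, -0.001]
contact_force: [-0.5, 0.4, 0.8]
gripper_width: 0.0851
grip_force: 0.0
```

```bash
python3 - <<'E'
from h import *
robot.get_image("wrist")
d=robot.get_image("wrist");K=robot.get_calibration("wrist");P=cloud(d[1],K);im=d[0][:,:,::-1].copy();np.save("w2.npy",P)
s=robot.state();print(s["ee_pos"],s["clock"])
B=(.47,.62,.17,.31)
for lo,hi,t in((.052,.08,"cell top"),(.005,.02,"base")):fit(P,lo,hi,B,t)
q=m(P,.035,.08,B);v,u=np.nonzero(q);print(u.min(),u.max(),v.min(),v.max())
a=im[v.min()-15:v.max()+15,u.min()-15:u.max()+15];f=min(800/a.shape[1],600/a.shape[0])
cv2.imwrite("pics/w2c.png",cv2.resize(a,None,fx=f,fy=f,interpolation=cv2.INTER_CUBIC))
E
```

```text
[0.47462949 0.29399602 0.14229457] 4.175
cell top 1930 [555.7 237.9] [30.1 69.2] 56.9 mean [552.4 240.1  59.3] z [53.4 60.2 62.5]
base 1463 [560.3 235. ] [50.  99.7] 57.0 mean [545.3 245.5  12. ] z [ 8.7 12.2 13.8]
235 268 249 331
```

View pics/w2c.png

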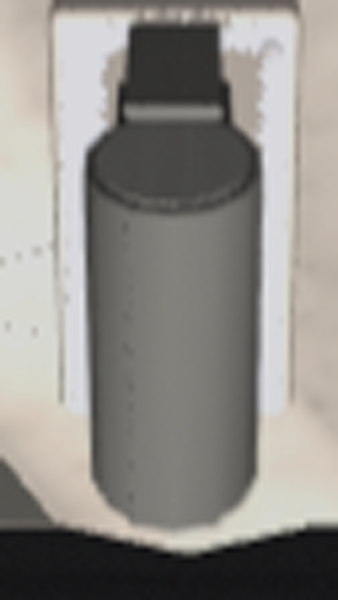

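```bash
python3 - <<'E'
from h import *
s=robot.state();print(s["q"],s["ee_pos"])
old=np.vstack([np.load(c+"P.npy")[np.load(c+"0.npy")>0] for c in("scene","top")])
arm=[]
for c in("scene","top"):
    d=robot.get_image(c)[1];d0=np.load(c+"0.npy");P=cloud(d,robot.get_calibration(c))
    k=(d>0)&((d0-d>.03)|(d0==0));arm.append(P[k])
    p=P[k];a=np.arctan2(s["ee_pos"][1],s["ee_pos"][0]);r=p[:,0]*np.cos(a)+p[:,1]*np.sin(a);l=-p[:,0]*np.sin(a)+p[:,1]*np.cos(a)
    for r0 in np.arange(0,.75,.06):
        q=(r>r0)&(r<r0+.06)&(p[:,2]>.02)
        if q.sum()>10: print(c,"r%.2f"%r0,q.sum(),"lat",np.percentile(l[q],[2,98]).round(2),"z",np.percentile(p[q,2],[2,98]).round(2))
g=np.array([.5615,.2344])
for lo,hi in((.05,.1),(.1,.15),(.15,.2),(.2,.3),(.3,.45)):
    q=old[(old[:,2]>lo)&(old[:,2]<hi)&(old[:,1]<.2)&(old[:,0]>.4)];D=np.hypot(*(q[:,:2]-g).T);o=np.argsort(D)[5];print(lo,hi,D[o].round(3),q[o].round(3))
E
```

```text
[ 3.41959902e-01  2.59214408e-01  1.74291244e+00  5.10051258e-05
  1.13355737e+00 -6.53238426e-01] [0.47462949 0.29399602 0.14229457]
scene r0.00 31 lat [-0.62  0.06] z [0.04 0.37]
scene r0.06 330 lat [-0.02  0.13] z [0.11 0.34]
scene r0.24 17 lat [-1.77  0.1 ] z [0.09 0.56]
scene r0.30 589 lat [0.07 0.1 ] z [0.5  0.56]
scene r0.36 1472 lat [0.06 0.1 ] z [0.47 0.56]
scene r0.42 2140 lat [-0.03  0.09] z [0.45 0.55]
scene r0.48 3175 lat [-0.04  0.08] z [0.16 0.52]
scene r0.54 4084 lat [-0.04  0.07] z [0.19 0.49]
scene r0.60 550 lat [-2.26  0.06] z [0.15 0.47]
scene r0.66 20 lat [-2.33 -0.04] z [0.03 0.3 ]
scene r0.72 18 lat [-2.22 -0.32] z [0.04 0.31]
top r0.30 561 lat [-0.01  0.01] z [0.55 0.6 ]
top r0.36 6186 lat [-0.02  0.08] z [0.54 0.6 ]
top r0.42 4133 lat [-0.04  0.08] z [0.46 0.57]
top r0.48 3586 lat [-0.06  0.07] z [0.24 0.53]
top r0.54 3566 lat [-0.06  0.06] z [0.46 0.5 ]
top r0.60 95 lat [-0.88  0.05] z [0.04 0.48]
top r0.66 14 lat [-0.89 -0.22] z [0.05 0.31]
0.05 0.1 0.092 [0.579 0.144 0.092]
0.1 0.15 0.084 [0.571 0.151 0.117]
0.15 0.2 0.126 [0.664 0.161 0.158]
0.2 0.3 0.085 [0.604 0.161 0.239]
0.3 0.45 0.098 [0.573 0.137 0.304]
```

```bash
python3 - <<'E'
from h import *
old=np.vstack([np.load(c+"P.npy")[np.load(c+"0.npy")>0] for c in("scene","top")])
g=np.array([.5615,.2344]);a=np.arctan2(g[1],g[0])
p=old[(old[:,0]>.33)&(old[:,1]<.24)&(old[:,1]>-.1)]
r=p[:,0]*np.cos(a)+p[:,1]*np.sin(a);l=-p[:,0]*np.sin(a)+p[:,1]*np.cos(a)
for r0 in np.arange(.36,.72,.04):
    o=""
    for l0 in np.arange(-.16,.02,.02):
        q=(r>r0)&(r<r0+.04)&(l>l0)&(l<l0+.02)
        o+="%5.0f"%(np.percentile(p[q,2],98)*1000) if q.sum()>5 else "    -"
    print("r%.2f"%r0,o)
E
```

```text
r0.36    24   24    2    1   -8 -712 -715 -712 -713
r0.40   436  437  432  416  412    2    3    2    1
r0.44   432  436  429  434  437  433    3    3    2
r0.48   409  407  409  421  423  410    2    2    2
r0.52   403  405  403  404  399    3    2    3    2
r0.56   380  385  384  345   49    2   13   58   63
r0.60   370  371  370  260   39   38   62   63   64
r0.64   364  363  300  279    2    2   13   12    -
r0.68   308  294  255  218    2    2    2    -    -
```

Emit:
send_rows(moves=[{"tx": 2.9, "ty": -2, "tz": 0, "rx": -2.8, "ry": 1.8, "rz": 0, "fingers": 0.25}, {"tx": 2.9, "ty": -2, "tz": -1, "rx": -2.8, "ry": 1.9, "rz": 0, "fingers": 0.25}, {"tx": 2.9, "ty": -1.9, "tz": -2, "rx": -2.8, "ry": 1.8, "rz": 0, "fingers": 0.25}, {"tx": 0, "ty": 0, "tz": 0, "rx": 0, "ry": 0, "rz": 0, "fingers": 0.25}])

```text
clock: 4.78
ee_pos: [0.5614, 0.2333, 0.1088]
ee_rot: [-0.025, 0.284, 0.955, -0.084]
contact_force: [-0.4, 1.2, 0.5]
gripper_width: 0.0535
grip_force: 0.0
```

```bash
python3 - <<'E'
from h import *
s=robot.state();print(s["clock"],s["ee_pos"].round(4),s["gripper_width"]);T=R.from_quat(np.roll(s["ee_rot"],-1)).as_matrix();print(T.round(3))
for i in range(2):
    d=robot.get_image("wrist")
    s=robot.state();print(s["clock"],s["ee_pos"].round(4),s["joint_velocities"].round(3),s["contact_force"].round(1))
P=cloud(d[1],robot.get_calibration("wrist"))
fit(P,.053,.08,(.49,.62,.17,.31),"cell top")
E
```

```text
4.775 [0.5614 0.2333 0.1088] 0.05351836962696012
[[-0.838  0.538 -0.094]
 [ 0.546  0.825 -0.146]
 [-0.001 -0.174 -0.985]]
4.825 [0.5605 0.234  0.1095] [ 0.021 -0.042  0.032  0.009 -0.002  0.001] [-1.4 -0.1  0.3]
4.875 [0.5599 0.2345 0.11  ] [ 0.015 -0.029  0.024  0.003 -0.006 -0.   ] [-1.4 -0.   0.9]
cell top 3456 [553.8 237.6] [28.  68.9] 57.3 mean [551.9 239.7  58.8] z [54.4 59.5 61.4]
```

Emit:
send_rows(moves=[{"tx": 0, "ty": 0, "tz": -3.3, "rx": 0, "ry": 0, "rz": 0, "fingers": 0.25}, {"tx": 0, "ty": 0, "tz": -3, "rx": 0, "ry": 0, "rz": 0, "fingers": 0.25}, {"tx": 0, "ty": 0, "tz": 0, "rx": 0, "ry": 0, "rz": 0, "fingers": 0.25}])

```text
clock: 5.25
ee_pos: [0.557, 0.2345, 0.045]
ee_rot: [-0.026, 0.282, 0.955, -0.084]
contact_force: [-0.3, -0.0, 0.5]
gripper_width: 0.0535
grip_force: 0.0
```

Emit:
send_rows(moves=[{"tx": 0.35, "ty": 0, "tz": 0.2, "rx": 0, "ry": 0, "rz": 0, "fingers": 0.25}, {"tx": 0, "ty": 0, "tz": 0, "rx": 0, "ry": 0, "rz": 0, "fingers": -0.5}, {"tx": 0, "ty": 0, "tz": 0, "rx": 0, "ry": 0, "rz": 0, "fingers": -0.5}, {"tx": 0, "ty": 0, "tz": 0, "rx": 0, "ry": 0, "rz": 0, "fingers": -0.5}, {"tx": 0, "ty": 0, "tz": 0, "rx": 0, "ry": 0, "rz": 0, "fingers": -0.5}], squeeze=45)

```text
clock: 5.88
ee_pos: [0.5633, 0.2332, 0.0502]
ee_rot: [-0.024, 0.283, 0.955, -0.084]
contact_force: [-4.2, -4.2, 11.2]
gripper_width: 0.0304
grip_force: 43.8
```

Emit:
send_rows(moves=[{"tx": 0, "ty": 0, "tz": 0, "rx": 0, "ry": 0, "rz": 0, "fingers": 0}, {"tx": 0, "ty": 0, "tz": -0.5, "rx": 0, "ry": 0, "rz": 0, "fingers": 0}, {"tx": 0, "ty": 0, "tz": 0, "rx": 0, "ry": 0, "rz": 0, "fingers": -0.5}, {"tx": 0, "ty": 0, "tz": 0, "rx": 0, "ry": 0, "rz": 0, "fingers": -0.5}, {"tx": 0, "ty": 0, "tz": 0, "rx": 0, "ry": 0, "rz": 0, "fingers": -0.5}], squeeze=45)

```text
clock: 6.5
ee_pos: [0.5613, 0.2328, 0.0422]
ee_rot: [-0.026, 0.283, 0.955, -0.085]
contact_force: [-4.4, -5.1, 4.5]
gripper_width: 0.0308
grip_force: 44.2
```

Emit:
send_rows(moves=[{"tx": 0, "ty": 0, "tz": 2, "rx": 0, "ry": 0, "rz": 0, "fingers": -0.5}, {"tx": 0, "ty": 0.5, "tz": 5, "rx": 0, "ry": 0, "rz": 0, "fingers": -0.5}, {"tx": 0, "ty": 1.5, "tz": 5, "rx": 2.8, "ry": -1.8, "rz": 0, "fingers": -0.5}, {"tx": 0, "ty": 4, "tz": 3, "rx": 2.8, "ry": -1.9, "rz": 0, "fingers": -0.5}, {"tx": 0, "ty": 5, "tz": 0, "rx": 2.8, "ry": -1.8, "rz": 0, "fingers": -0.5}])

```text
clock: 7.12
ee_pos: [0.5647, 0.3457, 0.1981]
ee_rot: [0.004, 0.284, 0.959, 0.004]
contact_force: [0.3, 0.1, -1.6]
gripper_width: 0.0309
grip_force: 44.8
```

Emit:
send_rows(moves=[{"tx": -0.2, "ty": 4, "tz": 0, "rx": 0, "ry": 0, "rz": 8, "fingers": -0.5}, {"tx": -0.2, "ty": 3.5, "tz": 0, "rx": 0, "ry": 0, "rz": 8, "fingers": -0.5}, {"tx": -0.2, "ty": 0.5, "tz": 0, "rx": 0, "ry": 0, "rz": 7.8, "fingers": -0.5}, {"tx": 0, "ty": 0, "tz": 0, "rx": 0, "ry": 0, "rz": 0, "fingers": -0.5}])

```text
clock: 7.62
ee_pos: [0.5558, 0.425, 0.193]
ee_rot: [0.0, 0.08, 0.997, 0.0]
contact_force: [-0.4, -0.7, -1.5]
gripper_width: 0.031
grip_force: 44.9
```

```bash
cat > look.py <<'E'
from h import *
import sys
robot.get_image("wrist")
s=robot.state();im,d=robot.get_image("wrist");K=robot.get_calibration("wrist")
P=cloud(d,K);T=R.from_quat(np.roll(s["ee_rot"],-1)).as_matrix()
print(s["clock"],"tcp",s["ee_pos"].round(4),"F",s["contact_force"].round(1),"w",s["gripper_width"].round(4))
print(T.round(3).tolist(), "q",s["q"].round(2))
np.savez(sys.argv[1]+".npz",P=P,T=T,p=s["ee_pos"],im=im);cv2.imwrite("pics/"+sys.argv[1]+".png",im[:,:,::-1])
E
python3 look.py w3
```

```text
Traceback (most recent call last):
  File "look.py", line 6, in <module>
    print(s["clock"],"tcp",s["ee_pos"].round(4),"F",s["contact_force"].round(1),"w",s["gripper_width"].round(4))
                                                                                    ^^^^^^^^^^^^^^^^^^^^^^^^
AttributeError: 'float' object has no attribute 'round'
```

```bash
sed -i 's/s\["gripper_width"\].round(4)/round(s["gripper_width"],4)/' look.py; cat >> look.py <<'E'
L=((P-s["ee_pos"])@T)*1000 # tool frame, mm: x to flat side, y closing, z ahead
k=(abs(L[...,0])<60)&(abs(L[...,1])<13)&(L[...,2]>-40)&(L[...,2]<40)
q=L[k]
print("hand pts",k.sum())
for x0 in range(-60,60,6):
    a=q[(q[:,0]>=x0)&(q[:,0]<x0+6)&(abs(q[:,1])<5)]
    if len(a)>5: print(x0,len(a),"zmin/med/max",np.percentile(a[:,2],[2,50,98]).round(1))
H=(.40,.62,.35,.5)
for lo,hi,t in((.07,.09,"hood"),(.005,.012,"base")):fit(P,lo,hi,H,t)
E
python3 look.py w3
```

```text
7.775 tcp [0.5565 0.4236 0.1928] F [ 0.1  0.3 -1.4] w 0.0308
[[-0.987, 0.162, 0.0], [0.162, 0.987, 0.0], [-0.0, 0.0, -1.0]] q [ 0.48  0.5   1.31 -0.    1.33 -0.93]
hand pts 7666
-30 58 zmin/med/max [-18.5 -17.7 -16.6]
-24 190 zmin/med/max [-18.7 -17.8 -16.6]
-18 193 zmin/med/max [-18.9 -17.9 -16.7]
-12 215 zmin/med/max [-18.7 -17.8 -16.6]
-6 213 zmin/med/max [-18.8 -17.8 -16.6]
0 234 zmin/med/max [-19.1 -17.8 -16.7]
6 246 zmin/med/max [-19.  -17.8 -16.4]
12 246 zmin/med/max [-18.8 -17.7 -16.5]
18 259 zmin/med/max [-18.9 -17.8 -16.5]
24 287 zmin/med/max [-19.  -17.7 -16.3]
30 289 zmin/med/max [-18.8 -17.8 -16.5]
36 495 zmin/med/max [-18.9 -17.1   9.9]
42 251 zmin/med/max [-16.1  -5.3  10.2]
hood 1424 [462.2 432.2] [28.  34.7] 79.9 mean [461.3 432.5  77.7] z [75.9 77.8 79.1]
base 3016 [506.1 425.3] [ 55.5 134.2] 80.8 mean [507.4 425.8   6.8] z [5.5 6.8 8. ]
```

View pics/w3.png

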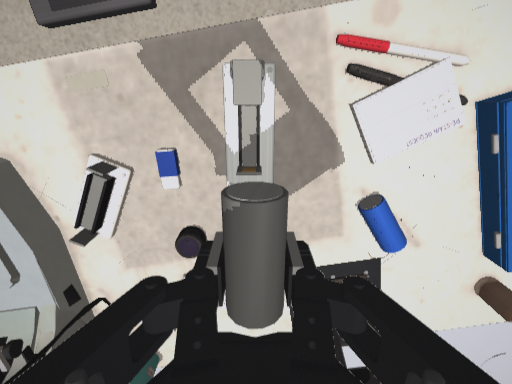

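```bash
cat > rel.py <<'E'
from h import *
import sys
z=np.load(sys.argv[1]+".npz");P,T,p=z["P"],z["T"],z["p"];zz=p[2]*1000
L=((P-p)@T)*1000
k=(L[...,2]>-12)&(L[...,2]<8)&(abs(L[...,0]-42)<5)&(abs(L[...,1])<16)
print("flat x",np.percentile(L[k][:,0],[10,50,90]).round(1),"y",np.percentile(L[k][:,1],[1,50,99]).round(1))
k=(L[...,2]<-10)&(L[...,2]>-25)&(L[...,0]<40)&(L[...,0]>0)&(abs(L[...,1])<16)
a=L[k];A=np.c_[a[:,1],a[:,2],np.ones(len(a))];c=np.linalg.lstsq(A,-(a[:,1]**2+a[:,2]**2),rcond=None)[0];print("cyl axis y,z",(-c[:2]/2).round(1))
H=(.40,.62,.35,.5)
def ext(lo,hi,b,t):
    q=L[m(P,lo,hi,b)]
    print(t,len(q),"x",np.percentile(q[:,0],[1,50,99]).round(1),"y",np.percentile(q[:,1],[1,50,99]).round(1),"mid",np.percentile(q[:,1],[1,99]).mean().round(1),"z",np.median(q[:,2]).round(1))
ext(.074,.082,H,"hood");ext(.005,.010,H,"base");ext(.042,.055,(.535,.575,.38,.46),"plate") if 1 else 0
ext(.022,.036,(.48,.54,.38,.46),"rails")
E
python3 rel.py w3
```

```text
flat x [41.1 42.  42.3] y [-15.5  -0.3  14.5]
cyl axis y,z [-0.  -4.6]
hood 1405 x [ 77.3  96.  111.6] y [-19.6  -6.7   6.4] mid -6.6 z 114.9
base 3016 x [-12.5  49.5 115. ] y [-33.7   5.6  20.6] mid -6.6 z 186.0
plate 125 x [ 7.7 10.  11.8] y [-18.5  -6.2   6.1] mid -6.2 z 145.4
rails 1228 x [16.1 47.1 74.8] y [-17.3  -6.5   4.2] mid -6.6 z 166.6
```

Emit:
send_rows(moves=[{"tx": -0.7, "ty": -0.1, "tz": -2.5, "rx": -1.27, "ry": -7.9, "rz": 0, "fingers": -0.5}, {"tx": -0.7, "ty": -0.1, "tz": -3, "rx": -1.27, "ry": -7.9, "rz": 0, "fingers": -0.5}, {"tx": -0.6, "ty": -0.1, "tz": -3, "rx": -1.27, "ry": -7.9, "rz": 0, "fingers": -0.5}, {"tx": 0, "ty": 0, "tz": 0, "rx": 0, "ry": 0, "rz": 0, "fingers": -0.5}])

```text
clock: 8.32
ee_pos: [0.5314, 0.4191, 0.1026]
ee_rot: [0.203, 0.077, 0.976, -0.019]
contact_force: [0.3, -0.2, -1.0]
gripper_width: 0.0306
grip_force: 44.9
```

```bash
cat > rel2.py <<'E'
from h import *
import sys
z=np.load(sys.argv[1]+".npz");P,T,p=z["P"],z["T"],z["p"]
b=-T[:,0].copy();tilt=np.degrees(np.arcsin(b[2]));b[2]=0;b/=np.linalg.norm(b);n=np.array([-b[1],b[0],0])
S=np.stack([(P-p)@b,(P-p)@n,P[...,2]],-1)*1000
print("tilt",tilt.round(1),"yaw",np.degrees(np.arctan2(b[1],b[0])).round(1),"tool y z-comp",T[2,1].round(3))
H=(.40,.62,.35,.5);L=((P-p)@T)*1000
hand=(abs(L[...,2])<45)&(abs(L[...,1])<60)&(L[...,0]<50)
def ext(lo,hi,bx,t):
    q=S[m(P,lo,hi,bx)&~hand]
    if len(q)>10: print(t,len(q),"s",np.percentile(q[:,0],[1,50,99]).round(1),"lat",np.percentile(q[:,1],[1,50,99]).round(1),"mid",np.percentile(q[:,1],[1,99]).mean().round(1),"z",np.median(q[:,2]).round(1))
ext(.074,.084,H,"hood");ext(.005,.012,H,"base");ext(.022,.036,(.47,.53,.40,.445),"rails")
f=(L[...,2]>-12)&(L[...,2]<8)&(abs(L[...,0]-42)<5)&(abs(L[...,1])<16)
print("flat tool x",np.percentile(L[f][:,0],[10,50,90]).round(1),"y",np.percentile(L[f][:,1],[1,99]).mean().round(1))
E
python3 look.py w4|head -2; python3 rel2.py w4
```

```text
8.375 tcp [0.5346 0.4203 0.106 ] F [ 1.5 -0.3  0.4] w 0.031
[[-0.904, 0.159, 0.397], [0.145, 0.987, -0.066], [-0.403, -0.002, -0.915]] q [ 0.62  0.44  1.64 -0.41  0.8  -0.54]
tilt 23.8 yaw -9.1 tool y z-comp -0.002
hood 4879 s [-88.5 -75.9 -54.1] lat [-11.3   2.   15.1] mid 1.9 z 80.0
base 5534 s [-93.4 -60.1  32.9] lat [-25.6   0.3  29.7] mid 2.1 z 8.9
rails 557 s [-22.2 -13.   -4.6] lat [-9.   1.3 12.6] mid 1.8 z 28.6
flat tool x [39.  39.4 39.7] y 0.7
```

Emit:
send_rows(moves=[{"tx": 0, "ty": 0.15, "tz": -2, "rx": 0, "ry": 0, "rz": 0, "fingers": -0.5}, {"tx": 0, "ty": 0, "tz": -1.5, "rx": 0, "ry": 0, "rz": 0, "fingers": -0.5}, {"tx": 0, "ty": 0, "tz": -0.5, "rx": 0, "ry": 0, "rz": 0, "fingers": -0.5}, {"tx": 0, "ty": 0, "tz": 0, "rx": 0, "ry": 0, "rz": 0, "fingers": -0.5}, {"tx": 0, "ty": 0, "tz": 0, "rx": 0, "ry": 0, "rz": 0, "fingers": -0.5}])

```text
clock: 9.05
ee_pos: [0.5366, 0.4227, 0.0677]
ee_rot: [0.208, 0.078, 0.975, -0.016]
contact_force: [-0.5, 0.9, -1.1]
gripper_width: 0.0308
grip_force: 44.9
```

```bash
python3 look.py w5|head -1; python3 rel2.py w5;python3 -c "
from h import *
s=robot.state();print(s['clock'],s['ee_pos'],s['contact_force'],s['joint_velocities'].round(3))"
```

```text
9.1 tcp [0.5367 0.4228 0.0679] F [ 0.4 -0.2 -0.8] w 0.031
tilt 24.0 yaw -9.2 tool y z-comp 0.001
hood 7314 s [-92.6 -81.  -59.8] lat [-15.4  -2.3  10.7] mid -2.4 z 77.9
base 4583 s [-97.3 -87.3  34.6] lat [-29.6   4.   24.9] mid -2.4 z 6.7
flat tool x [37.6 40.  42.3] y -0.3
9.15 [0.53662476 0.42280659 0.06799138] [-0.16871787  0.10231598 -0.94711049] [ 0.    -0.001  0.001 -0.002  0.001  0.   ]
```

Emit:
send_rows(moves=[{"tx": -0.04, "ty": -0.22, "tz": -0.35, "rx": 0, "ry": 0, "rz": 0, "fingers": -0.5}, {"tx": -0.6, "ty": 0.1, "tz": 0, "rx": 0, "ry": 0, "rz": 0, "fingers": -0.5}, {"tx": -0.6, "ty": 0.1, "tz": 0, "rx": 0, "ry": 0, "rz": 0, "fingers": -0.5}, {"tx": 0, "ty": 0, "tz": 0, "rx": 0, "ry": 0, "rz": 0, "fingers": -0.5}, {"tx": 0, "ty": 0, "tz": 0, "rx": 0, "ry": 0, "rz": 0, "fingers": -0.5}])

```text
clock: 9.78
ee_pos: [0.5239, 0.4225, 0.064]
ee_rot: [0.207, 0.078, 0.975, -0.016]
contact_force: [0.0, 0.6, -1.8]
gripper_width: 0.0307
grip_force: 44.9
```

```bash
python3 look.py w6|head -1; python3 rel2.py w6;python3 -c "
from h import *
s=robot.state();print(s['clock'],s['ee_pos'],s['contact_force'],s['joint_velocities'].round(3))"
```

```text
9.825 tcp [0.524  0.4225 0.064 ] F [ 0.2  0.2 -1.4] w 0.0308
tilt 24.0 yaw -9.2 tool y z-comp 0.001
hood 4145 s [-80.2 -73.1 -61.3] lat [-13.3  -0.   13.1] mid -0.1 z 77.7
base 4099 s [-84.9 -74.7  33.8] lat [-27.3  -1.2  27.1] mid -0.1 z 6.7
9.875 [0.52403749 0.42237028 0.06395697] [-0.31124495  0.47239309 -1.04237004] [ 0.     0.003 -0.001  0.    -0.001  0.002]Traceback (most recent call last):
  File "rel2.py", line 14, in <module>
    print("flat tool x",np.percentile(L[f][:,0],[10,50,90]).round(1),"y",np.percentile(L[f][:,1],[1,99]).mean().round(1))
                        ~~~~~~~~~~~~~^^^^^^^^^^^^^^^^^^^^^^
    return _quantile_unchecked(
        a, q, axis, out, overwrite_input, method, keepdims, weights)
    return _ureduce(a,
                    func=_quantile_ureduce_func,
    ...<5 lines>...
                    overwrite_input=overwrite_input,
                    method=method)
    r = func(a, **kwargs)
    result = _quantile(arr,
                       quantiles=q,
    ...<2 lines>...
                       out=out,
                       weights=wgt)
    slices_having_nans = np.isnan(arr[-1, ...])
                                  ~~~^^^^^^^^^
IndexError: index -1 is out of bounds for axis 0 with size 0
```

View pics/w6.png

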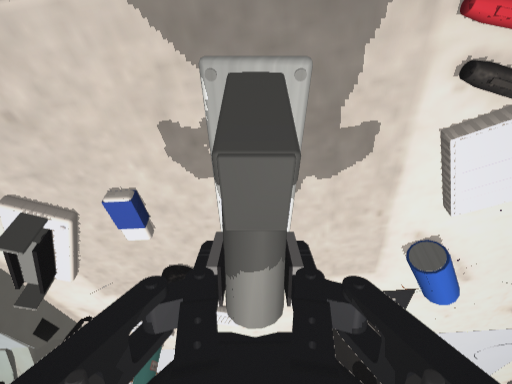

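Emit:
send_rows(moves=[{"tx": -0.4, "ty": 0.065, "tz": 0, "rx": 0, "ry": 0, "rz": 0, "fingers": -0.5}, {"tx": 0, "ty": 0, "tz": 0, "rx": 0, "ry": 0, "rz": 0, "fingers": -0.5}])

```text
clock: 10.12
ee_pos: [0.5195, 0.4229, 0.0636]
ee_rot: [0.207, 0.078, 0.975, -0.017]
contact_force: [-0.5, -0.4, -0.4]
gripper_width: 0.031
grip_force: 44.9
```

Emit:
send_rows(moves=[{"tx": -0.2, "ty": 0.032, "tz": 0, "rx": 0, "ry": 0, "rz": 0, "fingers": -0.5}, {"tx": 0, "ty": 0, "tz": 0, "rx": 0, "ry": 0, "rz": 0, "fingers": -0.5}])

```text
clock: 10.38
ee_pos: [0.5177, 0.4233, 0.0638]
ee_rot: [0.207, 0.078, 0.975, -0.016]
contact_force: [-0.3, -0.6, -1.2]
gripper_width: 0.0308
grip_force: 44.9
```

Emit:
send_rows(moves=[{"tx": -0.1, "ty": 0.016, "tz": 0, "rx": 0, "ry": 0, "rz": 0, "fingers": -0.5}, {"tx": 0, "ty": 0, "tz": 0, "rx": 0, "ry": 0, "rz": 0, "fingers": -0.5}])

```text
clock: 10.62
ee_pos: [0.5169, 0.4235, 0.0639]
ee_rot: [0.207, 0.078, 0.975, -0.016]
contact_force: [-0.5, -0.1, -2.1]
gripper_width: 0.0307
grip_force: 44.9
```

Emit:
send_rows(moves=[{"tx": -0.1, "ty": 0.016, "tz": 0, "rx": 0, "ry": 0, "rz": 0, "fingers": -0.5}, {"tx": 0, "ty": 0, "tz": 0, "rx": 0, "ry": 0, "rz": 0, "fingers": -0.5}])

```text
clock: 10.88
ee_pos: [0.5163, 0.4236, 0.0641]
ee_rot: [0.208, 0.078, 0.975, -0.016]
contact_force: [3.3, -0.1, -1.4]
gripper_width: 0.0305
grip_force: 44.9
```

Emit:
send_rows(moves=[{"tx": -0.1, "ty": 0.016, "tz": 0, "rx": 0, "ry": 0, "rz": 0, "fingers": -0.5}, {"tx": 0, "ty": 0, "tz": 0, "rx": 0, "ry": 0, "rz": 0, "fingers": -0.5}])

```text
clock: 11.12
ee_pos: [0.5153, 0.4238, 0.0641]
ee_rot: [0.208, 0.078, 0.975, -0.016]
contact_force: [3.3, -0.6, -1.5]
gripper_width: 0.0304
grip_force: 44.9
```

Emit:
send_rows(moves=[{"tx": -0.1, "ty": 0.016, "tz": 0, "rx": 0, "ry": 0, "rz": 0, "fingers": -0.5}, {"tx": 0, "ty": 0, "tz": 0, "rx": 0, "ry": 0, "rz": 0, "fingers": -0.5}])

```text
clock: 11.38
ee_pos: [0.5142, 0.4239, 0.0641]
ee_rot: [0.208, 0.078, 0.975, -0.016]
contact_force: [5.5, -1.1, -2.3]
gripper_width: 0.0305
grip_force: 44.9
```

Emit:
send_rows(moves=[{"tx": -0.1, "ty": 0.016, "tz": 0, "rx": 0, "ry": 0, "rz": 0, "fingers": -0.5}, {"tx": -0.09, "ty": 0.015, "tz": 0, "rx": 0, "ry": 0, "rz": 0, "fingers": -0.5}, {"tx": 0, "ty": 0, "tz": 0, "rx": 0, "ry": 0, "rz": 0, "fingers": -0.5}])

```text
clock: 11.75
ee_pos: [0.5127, 0.4242, 0.0642]
ee_rot: [0.208, 0.078, 0.975, -0.016]
contact_force: [7.1, -1.9, -1.5]
gripper_width: 0.0308
grip_force: 44.8
```

Emit:
send_rows(moves=[{"tx": 0.1, "ty": -0.016, "tz": -0.33, "rx": 0.64, "ry": 3.95, "rz": 0, "fingers": -0.5}, {"tx": 0, "ty": 0, "tz": 0, "rx": 0, "ry": 0, "rz": 0, "fingers": -0.5}, {"tx": 0, "ty": 0, "tz": 0, "rx": 0, "ry": 0, "rz": 0, "fingers": -0.5}])

```text
clock: 12.12
ee_pos: [0.5144, 0.4243, 0.0616]
ee_rot: [0.174, 0.079, 0.981, -0.013]
contact_force: [5.7, -0.8, 1.8]
gripper_width: 0.0309
grip_force: 44.9
```

Emit:
send_rows(moves=[{"tx": -0.04, "ty": 0.006, "tz": -0.33, "rx": 0.64, "ry": 3.95, "rz": 0, "fingers": -0.5}, {"tx": 0, "ty": 0, "tz": 0, "rx": 0, "ry": 0, "rz": 0, "fingers": -0.5}, {"tx": 0, "ty": 0, "tz": 0, "rx": 0, "ry": 0, "rz": 0, "fingers": -0.5}])

```text
clock: 12.5
ee_pos: [0.5145, 0.4244, 0.0587]
ee_rot: [0.14, 0.079, 0.987, -0.01]
contact_force: [6.9, -1.7, 2.2]
gripper_width: 0.031
grip_force: 45.1
```

Emit:
send_rows(moves=[{"tx": 0.01, "ty": 0, "tz": -0.43, "rx": 0.64, "ry": 3.95, "rz": 0, "fingers": -0.5}, {"tx": 0, "ty": 0, "tz": 0, "rx": 0, "ry": 0, "rz": 0, "fingers": -0.5}, {"tx": 0, "ty": 0, "tz": 0, "rx": 0, "ry": 0, "rz": 0, "fingers": -0.5}])

```text
clock: 12.88
ee_pos: [0.5152, 0.4247, 0.055]
ee_rot: [0.107, 0.08, 0.991, -0.007]
contact_force: [6.9, -2.5, 3.8]
gripper_width: 0.0309
grip_force: 45.4
```

Emit:
send_rows(moves=[{"tx": 0.02, "ty": -0.003, "tz": -0.4, "rx": 0.64, "ry": 3.95, "rz": 0, "fingers": -0.5}, {"tx": 0, "ty": 0, "tz": 0, "rx": 0, "ry": 0, "rz": 0, "fingers": -0.5}, {"tx": 0, "ty": 0, "tz": 0, "rx": 0, "ry": 0, "rz": 0, "fingers": -0.5}])

```text
clock: 13.25
ee_pos: [0.5157, 0.425, 0.0512]
ee_rot: [0.072, 0.08, 0.994, -0.004]
contact_force: [7.4, -0.2, 3.5]
gripper_width: 0.0303
grip_force: 45.4
```

Emit:
send_rows(moves=[{"tx": -0.07, "ty": -0.09, "tz": -0.4, "rx": 0.64, "ry": 3.95, "rz": 0, "fingers": -0.5}, {"tx": 0, "ty": 0, "tz": 0, "rx": 0, "ry": 0, "rz": 0, "fingers": -0.5}, {"tx": 0, "ty": 0, "tz": 0, "rx": 0, "ry": 0, "rz": 0, "fingers": -0.5}])

```text
clock: 13.62
ee_pos: [0.5154, 0.4244, 0.0473]
ee_rot: [0.038, 0.08, 0.996, -0.001]
contact_force: [8.1, -0.1, 2.8]
gripper_width: 0.0305
grip_force: 45.4
```

Emit:
send_rows(moves=[{"tx": 0, "ty": 0, "tz": -0.34, "rx": 0.68, "ry": 4.25, "rz": 0, "fingers": -0.5}, {"tx": 0, "ty": 0, "tz": 0, "rx": 0, "ry": 0, "rz": 0, "fingers": -0.5}, {"tx": 0, "ty": 0, "tz": 0, "rx": 0, "ry": 0, "rz": 0, "fingers": -0.5}])

```text
clock: 14.0
ee_pos: [0.5152, 0.424, 0.0435]
ee_rot: [0.0, 0.08, 0.997, 0.002]
contact_force: [8.1, -1.4, 2.9]
gripper_width: 0.0308
grip_force: 45.4
```

```bash
python3 look.py w7|head -2; python3 - <<'E'
from h import *
z=np.load("w7.npz");P,T,p=z["P"],z["T"],z["p"]
L=((P-p)@T)*1000
k=(abs(L[...,1])<5)&(L[...,2]<-12)&(L[...,2]>-24)
for x0 in range(-30,36,6):
    a=L[k&(L[...,0]>x0)&(L[...,0]<x0+6)]
    if len(a)>5: print(x0,len(a),np.median(a[:,2]).round(1), "world z",(p[2]*1000-np.median(a[:,2])).round(1))
H=P[m(P,.07,.09,(.40,.5,.38,.48))];print("hood z",np.median(H[:,2])*1000)
E
```

```text
14.05 tcp [0.5152 0.424  0.0435] F [ 7.4 -1.4  3.2] w 0.0308
[[-0.987, 0.16, 0.001], [0.16, 0.987, 0.004], [-0.0, 0.004, -1.0]] q [ 0.51  0.61  1.48  0.    1.05 -0.9 ]
-30 61 -17.5 world z 61.1
-24 185 -17.7 world z 61.2
-18 191 -17.7 world z 61.2
-12 210 -17.9 world z 61.4
-6 222 -17.9 world z 61.4
0 234 -17.9 world z 61.5
6 234 -18.1 world z 61.6
12 256 -18.1 world z 61.7
18 250 -18.2 world z 61.8
24 168 -18.2 world z 61.8
hood z 77.95722304468211
```

Emit:
send_rows(moves=[{"tx": 0.1, "ty": -0.016, "tz": -0.03, "rx": 0, "ry": 0, "rz": 0, "fingers": -0.5}, {"tx": 0.06, "ty": -0.01, "tz": 0, "rx": 0, "ry": 0, "rz": 0, "fingers": -0.5}, {"tx": 0, "ty": 0, "tz": 0, "rx": 0, "ry": 0, "rz": 0, "fingers": -0.5}])

```text
clock: 14.48
ee_pos: [0.5163, 0.4238, 0.0431]
ee_rot: [-0.0, 0.08, 0.997, 0.002]
contact_force: [5.9, -0.6, 3.9]
gripper_width: 0.0302
grip_force: 45.4
```

Emit:
send_rows(moves=[{"tx": 0.06, "ty": -0.01, "tz": -0.02, "rx": 0, "ry": 0, "rz": 0, "fingers": -0.5}, {"tx": 0, "ty": 0, "tz": 0, "rx": 0, "ry": 0, "rz": 0, "fingers": -0.5}, {"tx": 0, "ty": 0, "tz": 0, "rx": 0, "ry": 0, "rz": 0, "fingers": -0.5}])

```text
clock: 14.85
ee_pos: [0.5167, 0.4237, 0.0428]
ee_rot: [-0.0, 0.08, 0.997, 0.002]
contact_force: [6.4, 0.4, 2.7]
gripper_width: 0.031
grip_force: 45.4
```

Emit:
send_rows(moves=[{"tx": 0.06, "ty": -0.01, "tz": 0, "rx": 0, "ry": 0, "rz": 0, "fingers": -0.5}, {"tx": 0, "ty": 0, "tz": 0, "rx": 0, "ry": 0, "rz": 0, "fingers": -0.5}, {"tx": 0, "ty": 0, "tz": 0, "rx": 0, "ry": 0, "rz": 0, "fingers": -0.5}])

```text
clock: 15.22
ee_pos: [0.5168, 0.4237, 0.0426]
ee_rot: [-0.001, 0.08, 0.997, 0.002]
contact_force: [5.7, -1.0, 3.9]
gripper_width: 0.0311
grip_force: 45.4
```

Emit:
send_rows(moves=[{"tx": 0, "ty": 0, "tz": 0, "rx": 0, "ry": 0, "rz": 0, "fingers": -0.1}, {"tx": 0, "ty": 0, "tz": 0, "rx": 0, "ry": 0, "rz": 0, "fingers": 0}, {"tx": 0, "ty": 0, "tz": 0, "rx": 0, "ry": 0, "rz": 0, "fingers": 0.1}, {"tx": 0, "ty": 0, "tz": 0, "rx": 0, "ry": 0, "rz": 0, "fingers": 0.1}], squeeze=20)

```text
clock: 15.72
ee_pos: [0.5145, 0.4227, 0.0406]
ee_rot: [-0.003, 0.08, 0.997, 0.0]
contact_force: [0.4, 1.3, 0.5]
gripper_width: 0.047
grip_force: 0.0
```

```bash
sed -i 's/w7/w8/' /dev/null; python3 look.py w8|head -2; cat > chk.py <<'E'
from h import *
import sys
z=np.load(sys.argv[1]+".npz");P,T,p=z["P"],z["T"],z["p"]
b=np.array([.987,-.16,0]);n=np.array([.16,.987,0]);S=np.stack([P@b,P@n,P[...,2]],-1)*1000
H=S[m(P,.07,.09,(.40,.5,.38,.48))];h=np.percentile(H[:,0],1)+66;lat=np.percentile(H[:,1],[1,99]).mean()
print("bay s",h.round(1),"lat",lat.round(1),"hood z",np.median(H[:,2]).round(1),"hood front",(np.percentile(H[:,0],99)-h).round(1))
X=S[...,0]-h;Y=S[...,1]-lat
for x0 in range(-33,48,3):
    a=S[(X>x0)&(X<x0+3)&(abs(Y)<4)&(S[...,2]<68)]
    if len(a)>5: print(x0,len(a),np.percentile(a[:,2],[5,50,95]).round(1))
k=(abs(X)<25)&(abs(Y)<18)&(S[...,2]>50)&(S[...,2]<66);print("cell lat",np.percentile(Y[k],[1,99]).round(1))
E
python3 chk.py w8
```

```text
15.775 tcp [0.5146 0.4227 0.0407] F [-0.5  0.   0.2] w 0.0467
[[-0.987, 0.159, -0.006], [0.159, 0.987, 0.001], [0.006, 0.0, -1.0]] q [ 0.51  0.61  1.48  0.    1.06 -0.9 ]
bay s 435.8 lat 484.5 hood z 78.0 hood front -6.3
-33 8 [21.6 49.1 52.2]
-30 14 [ 6.8 48.2 51.8]
-27 13 [ 8.  48.1 50.5]
-24 10 [25.  48.1 50.2]
-21 9 [48.1 52.1 55.3]
-18 37 [47.1 53.5 55.3]
-15 36 [47.  53.7 55.4]
-12 38 [46.2 53.6 55.5]
-9 30 [48.9 53.3 55.3]
-6 29 [48.2 53.  55.1]
-3 33 [47.3 53.  55.2]
0 33 [47.1 53.8 55.5]
3 35 [46.1 53.4 55.3]
6 26 [48.3 53.4 55.3]
9 28 [47.7 53.5 55. ]
12 26 [47.5 52.9 54.6]
15 29 [46.7 53.3 54.8]
18 32 [46.  53.3 55.4]
21 27 [46.6 53.3 55.2]
24 27 [48.2 52.8 54.8]
27 22 [47.8 53.1 55.1]
30 21 [46.6 52.9 54.7]
cell lat [-15.2  17.8]sed: couldn't edit /dev/null: not a regular file
```

Emit:
send_rows(moves=[{"tx": 0, "ty": 0, "tz": 1.5, "rx": 0, "ry": 0, "rz": 0, "fingers": 0.2}, {"tx": 0, "ty": 0, "tz": 4, "rx": 0, "ry": 0, "rz": 0, "fingers": 0.2}, {"tx": 0, "ty": 0, "tz": 5, "rx": 0, "ry": 0, "rz": 0, "fingers": 0.3}, {"tx": 0, "ty": 0, "tz": 4, "rx": 0, "ry": 0, "rz": 0, "fingers": 0.3}, {"tx": 0, "ty": 0, "tz": 0, "rx": 0, "ry": 0, "rz": 0, "fingers": 0.3}])

```text
clock: 16.45
ee_pos: [0.5175, 0.4242, 0.1925]
ee_rot: [0.002, 0.08, 0.997, 0.003]
contact_force: [-0.6, 0.3, -0.0]
gripper_width: 0.0557
grip_force: 0.0
```

```bash
python3 look.py w9|head -1; sed -i 's/<4)&(S/<3)\&(S/' chk.py; python3 chk.py w9; python3 - <<'E'
import cv2
a=cv2.imread("pics/w9.png")
cv2.imwrite("pics/w9c.png",cv2.resize(a,(800,600)))
E
```

```text
16.5 tcp [0.5162 0.4234 0.1894] F [ 0.4 -0.2 -1.5] w 0.0557
bay s 434.5 lat 499.6 hood z 75.7 hood front -32.5
-30 12 [58.2 58.9 59.7]
-27 18 [58.1 58.9 59.9]
-24 18 [58. 59. 60.]
-21 18 [57.6 58.9 59.9]
-18 18 [58.1 58.7 59.5]
-15 20 [57.3 58.6 59.7]
-12 17 [57.9 58.8 59.3]
-9 17 [57.2 58.6 59.2]
-6 21 [58.1 58.9 59.4]
-3 17 [57.4 58.9 59.8]
0 16 [57.9 58.6 59.2]
3 18 [57.6 58.7 59.2]
6 18 [57.6 58.3 58.9]
9 18 [57.5 58.6 59.4]
12 17 [57.5 58.4 59.4]
15 16 [57.4 58.5 59.3]
18 17 [57.6 58.3 59. ]
21 16 [57.5 58.2 58.7]
24 18 [57.1 58.2 59.3]
27 17 [57.5 58.2 59.2]
30 13 [57.1 58.4 59. ]
cell lat [-14.2  13.4]
```

View pics/w9c.png

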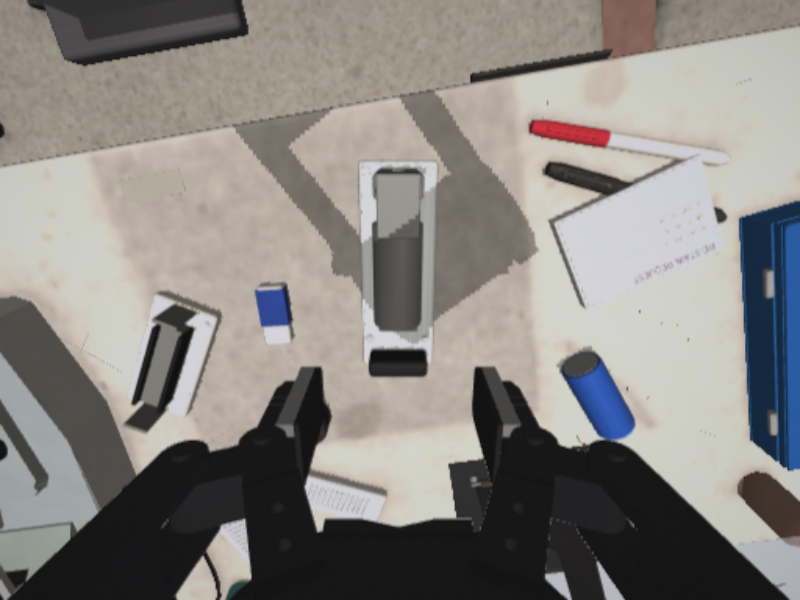

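```bash
python3 -c "
from station import robot
print(robot.job_done())"
```

```text
the job is handed in; nothing more can be done
None
```

The cell is in the lamp holder, level on both rails with the spring pressing it against the contact plate. The gripper has let go and is clear of it, and I handed the job in at about 16.5 s of the 43 s allowed.

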